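# Angle the slide rail past the post into its parking bay

### The arm

A 6-joint arm with a two-finger parallel gripper is mounted at the origin on the work surface. World frame = base frame: x ahead of the robot, y to its left, z up, the work surface at z = 0. Lengths are in m, angles in rad, forces in N, time in s.
With the tool pointing down it reaches from about 0.325 to 1 m from the base axis. Payload 5.1 kg.
Tool frame: the origin (TCP) lies midway between the tips of the shut fingers; the grasp point (between the pads) lies grasp_offset behind it (grasp_offset is the distance from the TCP to the grasp point, in m); z points along the fingers, y is the line along which they close (so a half turn about z gives the same grasp; the last joint's range is limited). The gripper opens to 85 mm and grips with 20 to 120 N. Pads are 22 mm wide; open, the fingers measure 114 mm over their backs; the gripper's body (76 mm by 85 mm) begins 54 mm behind the grasp point. The pads swing forward as they close: fully open they stand 13 mm farther back than shut.
Start: joints at [-1.214, 0.124, 1.65, -0, 1.367, -0.083], TCP at [0.277, -0.588, 0.231] pointing down, gripper open.
Joint ranges: [-2.61, 2.61], [-1.02, 2.33], [0.03, 2.71], [-1.35, 4.49], [0.32, 2.68], [-2.91, 2.91]. Speed limits (rad/s): [2.57, 2.57, 3.14, 3.14, 3.14, 3.14].

### API

Orientations are given as a unit quaternion [w, x, y, z].
In Python, from station import * gives the robot as it stands.
- The arm moves only by the tool jog_arm, never from a script. Its argument "targets" is a list that holds one entry, the list of rows, each a list of 7 numbers: the shift along the tool's x, y, z in mm, then the turn, a rotation vector about the tool's x, y, z in rad, then the finger opening in mm, from 0 to 85.4. In form: [[[dx, dy, dz, wx, wy, wz, gripper], ...]]. A call has 1 to 12 rows; each row is the pose to reach, as a shift and turn from the pose commanded when the call began, along the tool's axes at that moment; what a row does not reach only later rows make up. A row lasts 1/8 s, in which the tool goes at most 62.5 mm and 10.7 degrees, less where a joint would pass 70% of its speed; a pose out of reach is approached as far as the arm can. A call with a gripper value outside its range is refused whole. The fingers move at their own pace and stop on an object; "force" is the grip in N (left out, the last holds). Time passes only in rows, so rows that repeat a pose let the fingers close. It gives the time, the measured TCP pose, the force, the opening and the grip force at its end, in the units of the state.
- read_state(): the state, without advancing time (a new reading comes with each control period).
- read_camera(name): name is "scene" or "top" or "wrist"; returns (picture, depth): 420x560x3 uint8, red, green, blue; 420x560 float32, m along the optical axis (not along the pixel's ray), 0 where there is no reading.
- get_calibration(name): a dict with "fx", "fy", "cx", "cy" (pixels), "cam_to_world" (4x4, takes a point from camera to world coordinates). Camera axes: x right, y down, z forward; pixel columns grow to the right and rows downward; lengths in m; the calibration is good to about 2 mm. A picture is of the moment at which its call begins: read the wrist's pose just before it. get_calibration takes no time and is no camera call; for the wrist camera it gives the pose at the moment of the call.
- sign_off(): hands the job in; it is judged then, once.
The state is a dict: "t": time; "joint_positions": joint angles; "joint_vel": joint speeds; "joint_efforts": joint torques, N m; "eef_pos": TCP position; "orientation": TCP orientation; "ft_force": force on the tool from outside, world axes, zero at the start; "wrist_torque": the same for the moment, N m; "opening": finger opening in m; "grasp_force": force on a finger pad.
Only numpy, scipy, OpenCV 4.12 (cv2) and the standard library are available. Lean on these libraries where they do the work, as an engineer would, in place of code of your own. Each camera call takes 0.05 s, during which the arm holds its last target. There are 200 camera calls.

### The job

Push the long blue slide rail over the bench into its parking bay: swing its post-side end in behind the upright post first, then push the other end until the rail lies flat along the back fence, between the two end blocks. Keep it flat on the bench all the way, without lifting or tipping it up; leave everything else standing where it is, and finish with the rail at rest.

Things in the scene. Friction and masses are not known exactly. Their poses are not given: they have to be found in the camera images.
- rail: loose blue metal slide rail, 260 long (its y axis), 32 wide (x), 18 tall with a 16 wide rib on top, 26 in all; about 0.4 kg, weight and friction vary. Origin: centre of its underside. It starts on the robot's side of the bay, off to the left (bay +y), up to 0.25 rad out of line; its right (-y) end is the post-side end
- rail_post_end (a point): middle of the rail's right (-y) end face, 13 above the bench: the post-side end
- rail_free_end (a point): middle of the rail's left (+y) end face, 13 above the bench: the other end
- bay: fixed dark steel bay, yellow paint inside. Origin: bench level, mid-length on the inner face of the back fence; x points into the fence, away from the robot, y along it to the robot's left. Fence 330 long, 12 thick, 20 tall. End blocks, inner faces at y = +150 and -150, 15 wide, 20 tall, stand out 28 to x = -28. Rail home: rail origin at x = -16, |y| up to 20
- post: fixed steel post with a red top, 20 across, 55 tall, before the right (-y) half of the bay: centre at bay x = -58, y = -60 to -100. The gap from post to fence is 48, so the rail fits behind it, but it cannot go in straight: post and left block are in the way. Origin: centre of its foot
- carton: bystander: orange carton 80 x 80 x 50 with four red-capped amber tubes, 90 tall in all. Loose; leave alone. Origin: centre of its underside
- wafer_dish: bystander: round grey wafer dish, 94 across, 17 tall. Loose; leave alone. Origin: centre of its underside
- positioner: bystander: black-and-grey probe positioner 60 x 60 (knob reaching 38 from the centre), 80 tall. Loose; leave alone. Origin: centre of its underside
- solvent: bystander: amber solvent bottle, 48 across, 100 tall. Loose; leave alone. Origin: centre of its underside
- vial: bystander: small glass vial with a red cap, 28 across, 55 tall. Loose; leave alone. Origin: centre of its underside
- screwdriver: bystander: screwdriver lying down, 150 long. Loose; leave alone. Origin: middle of its length
- pen: bystander: blue probe pen lying down, 130 long, 10 thick. Loose; leave alone. Origin: middle of its length

How it is judged:
By the outcome, as a careful person would: the job done as asked, in the order asked, and still so for the second after the job is handed in, with the robot touching nothing.
It also fails if it takes over 67 s, if anything falls off the work surface, if the arm or the gripper's body presses on something with over 40 N, if the wrist force passes 120 N, or if a joint passes its speed limit or range.

## Working session

There is one attempt and no reset: what is moved stays moved. The work goes in short steps, Python scripts to look and compute and a tool call to move; the robot and the scene stay as the last step left them, time stands still between calls to the robot, and variables do not carry over. Pictures are saved under pics/ and viewed, at most 10 in all, crops included, and the job is handed in when it is done.

Besides the shell and the picture viewer there is one more tool, called as name([rows], argument=value, ...), one row to a line, values as JSON. jog_arm: Moves the arm, as the interface text tells. Its arguments: {"type":"object","properties":{"targets":{"type":"array"},"force":{"type":"number"}},"required":["targets"]}

```bash
mkdir -p pics; cat > h.py <<'E'
from station import *
import numpy as np, cv2
def snap(n,f):
    p,d=read_camera(n); cv2.imwrite(f'pics/{f}.png',p[:,:,::-1]); np.save(f'pics/{f}.npy',d); return p,d
def world(n,d,c=None):
    c=c or get_calibration(n); v,u=np.mgrid[:420,:560]
    P=np.stack([(u-c['cx'])/c['fx']*d,(v-c['cy'])/c['fy']*d,d,np.ones_like(d)],-1)
    return (P@np.array(c['cam_to_world']).T)[...,:3]
E
python3 - <<'E'
from h import *
p,d=snap('top','top1'); W=world('top',d); np.save('pics/W1.npy',W)
p2,d2=snap('scene','scene1')
print(read_state()['orientation'],get_calibration('top'))
big=np.hstack([p,p2]);
E
```

```text
[-9.56163121e-04  9.75922304e-01  2.18116305e-01 -1.41041290e-04] {'fx': 381.37938742285667, 'fy': 381.37938742285667, 'cx': 280.63735937320337, 'cy': 208.4603837401111, 'cam_to_world': array([[-8.58921807e-02, -9.74400231e-01,  2.07766028e-01,
         4.41549082e-01],
       [-9.96304180e-01,  8.41539278e-02, -1.72074901e-02,
         1.31653695e-02],
       [-7.17344987e-04, -2.08476151e-01, -9.78027188e-01,
         7.38873472e-01],
       [ 0.00000000e+00,  0.00000000e+00,  0.00000000e+00,
         1.00000000e+00]])}
```

View pics/top1.png

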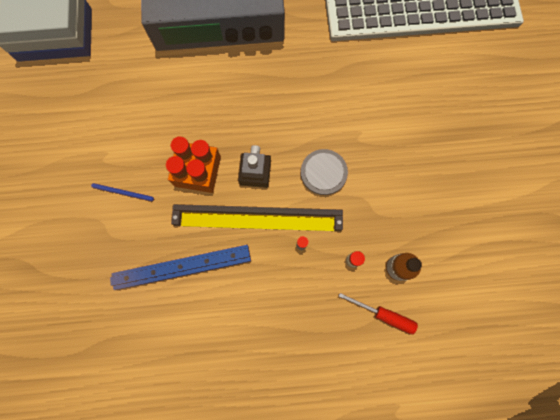

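View pics/scene1.png

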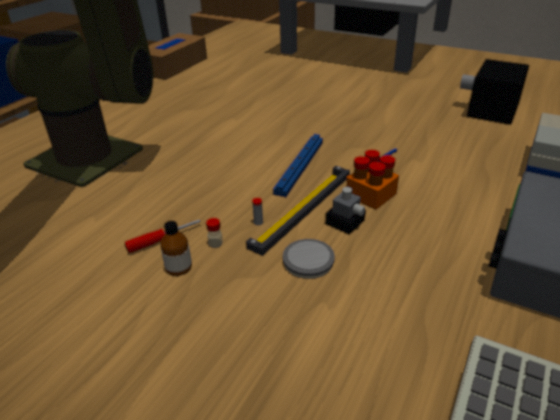

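The top view shows the bay across columns 172–342 at row ~215, the rail from (113,280) to (250,255), the post at (302,243), the vial at (357,259), and carton, positioner and dish behind the fence. Now I'll convert these to positions.

```bash
cat >> h.py <<'E'
def rail_pose(p,W):
    h=cv2.cvtColor(p,cv2.COLOR_RGB2HSV); m=(h[...,0]>100)&(h[...,0]<130)&(h[...,1]>110)&(W[...,2]>.006)&(W[...,2]<.045)&(abs(W[...,0]-.47)<.14)&(abs(W[...,1])<.5)
    n,l,s,_=cv2.connectedComponentsWithStats(m.astype(np.uint8)); k=1+s[1:,4].argmax()
    q=W[(l==k)&(W[...,2]>.0215)]   # rib top
    q=q[:,:2].astype(np.float32); r=cv2.minAreaRect(q); b=cv2.boxPoints(r)
    c=np.array(r[0]); e=b[1]-b[0]; f=b[2]-b[1]; a=e if np.hypot(*e)>np.hypot(*f) else f
    a=a/np.hypot(*a); a=a*np.sign(a[1]); return c,a,r[1]
E
python3 - <<'E'
from h import *
W=np.load('pics/W1.npy'); p=cv2.imread('pics/top1.png')[:,:,::-1].copy()
h=cv2.cvtColor(p,cv2.COLOR_RGB2HSV)
c,a,s=rail_pose(p,W); print('rail',c,a,s,'ang',np.arctan2(-a[0],a[1]))
for nm,(v0,v1,u0,u1) in dict(bay=(200,235,165,350)).items():
    sub=W[v0:v1,u0:u1]; 
    m=(sub[...,2]>.014)&(sub[...,2]<.028); q=sub[m][:,:2].astype(np.float32)
    r=cv2.minAreaRect(q); print('bay top',r,cv2.boxPoints(r).round(4).tolist())
    # fence top line fit per column
for nm,(u,v,z) in dict(bl=(172,207,.02),bL2=(176,222,.02),br=(342,212,.02),brL=(337,228,.02),post=(302,243,.055)).items():
    print(nm,W[v-2:v+3,u-2:u+3].reshape(-1,3).round(3)[[0,12,24]].tolist())
for nm,(v0,v1,u0,u1,z) in dict(post=(232,255,292,312,.045),vial=(248,272,345,368,.045),sol=(250,285,383,425,.07),car=(130,195,160,225,.04),pos=(145,190,235,275,.03),dish=(145,200,295,352,.01),pen=(180,205,88,158,.004)).items():
    q=W[v0:v1,u0:u1].reshape(-1,3); q=q[q[:,2]>z]; print(nm,q.min(0).round(3),q.max(0).round(3))
# yellow far edge
m=(h[...,0]>22)&(h[...,0]<34)&(h[...,1]>200)&(h[...,2]>150); m[:200]=0;m[235:]=0
print('yellow z',np.percentile(W[m][:,2],[5,50,95]))
q=W[m&(W[...,2]<.006)]; print(cv2.boxPoints(cv2.minAreaRect(q[:,:2].astype(np.float32))).round(4).tolist(), len(q))
E
```

```text
rail [0.50346476 0.17008284] [-0.1231866   0.99238354] (0.016253583133220673, 0.2047422081232071) ang 0.12350031
bay top ((0.5832480192184448, 0.047890856862068176), (0.3288636803627014, 0.04017846658825874), 83.29621887207031) [[0.5440999865531921, -0.11309999972581863], [0.5839999914169312, -0.11779999732971191], [0.6223999857902527, 0.20890000462532043], [0.5824999809265137, 0.2134999930858612]]
bl [[0.624, 0.218, -0.0], [0.616, 0.21, 0.018], [0.611, 0.205, 0.02]]
bL2 [[0.59, 0.207, 0.018], [0.585, 0.203, 0.018], [0.581, 0.199, 0.019]]
br [[0.582, -0.113, 0.019], [0.577, -0.117, 0.019], [0.577, -0.124, -0.0]]
brL [[0.551, -0.1, 0.021], [0.547, -0.103, 0.021], [0.544, -0.108, 0.012]]
post [[0.524, -0.029, 0.053], [0.52, -0.032, 0.056], [0.516, -0.035, 0.055]]
post [ 0.442 -0.041  0.049] [0.533 0.013 0.739]
vial [ 0.442 -0.141  0.046] [0.498 0.013 0.739]
sol [ 0.442 -0.226  0.07 ] [0.481 0.013 0.739]
car [0.442 0.013 0.04 ] [0.732 0.208 0.739]
pos [0.442 0.013 0.03 ] [0.716 0.076 0.739]
dish [ 0.442 -0.138  0.01 ] [0.711 0.013 0.739]
pen [0.442 0.013 0.004] [0.681 0.373 0.739]
yellow z [-0.0026037  -0.00045233  0.00153399]
[[0.545199990272522, -0.0982000008225441], [0.5727999806404114, -0.10159999877214432], [0.6086000204086304, 0.19609999656677246], [0.5809999704360962, 0.19939999282360077]] 2076
```

```bash
python3 - <<'E'
import cv2
p=cv2.imread('pics/top1.png'); cv2.imwrite('pics/crop1.png',cv2.resize(p[190:300,100:366],None,fx=3,fy=3,interpolation=2))
E
```

```text
(no output)
```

View pics/crop1.png

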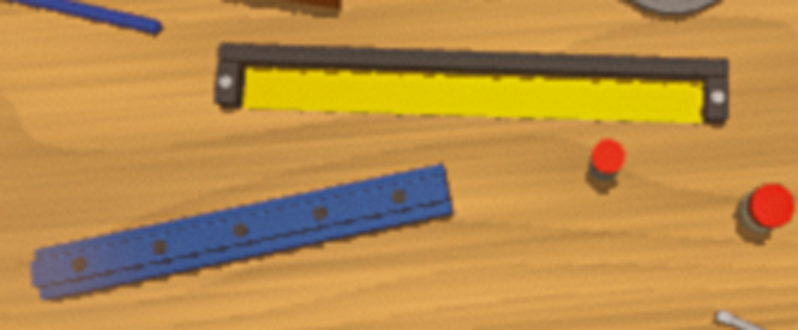

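The crop shows rail corners at about (248,245), (251,261), (112,273) and (114,289). The bay is yellow-floored, with the post top at (302,242). The colour mask cut off the rail's paler left end, so I'll measure the rail again from height and work in bay coordinates.

```bash
cat >> h.py <<'E'
O=np.array([.5907,.0473]); YAW=-.1197
R=np.array([[np.cos(YAW),-np.sin(YAW)],[np.sin(YAW),np.cos(YAW)]])
bay=lambda q:(np.asarray(q)[...,:2]-O)@R
def rail_bay(p,W):
    h=cv2.cvtColor(p,cv2.COLOR_RGB2HSV).astype(int); B=bay(W)
    m=(h[...,0]>98)&(h[...,0]<135)&(h[...,1]>60)&(W[...,2]>.008)&(W[...,2]<.04)&(B[...,0]<.01)&(B[...,0]>-.2)&(abs(B[...,1])<.32)
    m=cv2.morphologyEx(m.astype(np.uint8),cv2.MORPH_OPEN,np.ones((3,3)))
    n,l,s,_=cv2.connectedComponentsWithStats(m); k=1+s[1:,4].argmax()
    q=B[(l==k)&(W[...,2]>.0225)]; (c,s,_)=r=cv2.minAreaRect((q*1000).astype(np.float32)); b=cv2.boxPoints(r)
    e=[b[1]-b[0],b[2]-b[1]]; a=max(e,key=np.linalg.norm); a=a/np.linalg.norm(a)*np.sign(a[1])
    print('rail centre',np.round(c,1),'theta',round(float(np.arctan2(-a[0],a[1])),3),'size',np.round(s,1),'n',len(q)); c=np.array(c)
    print(' post end',(c-130*a).round(1),'free end',(c+130*a).round(1)); return c,a
def tcp():
    s=read_state(); w,x,y,z=s['orientation']; 
    print('t',round(s['t'],2),'tcp bay mm',(bay(s['eef_pos'])*1000).round(1),'z',round(s['eef_pos'][2]*1000,1),'tool-x yaw bay',round(np.arctan2(2*(x*y+w*z),1-2*(y*y+z*z))-YAW,4),'F',np.round(s['ft_force'],1),'op',round(s['opening']*1000,1))
    return s
def go(bx,by,z,yaw):
    """print the row for a wanted bay pose (mm), z mm, tool-x yaw in bay"""
    s=read_state(); w,x,y,q=s['orientation']; from scipy.spatial.transform import Rotation as Ro
    T=Ro.from_quat([x,y,q,w]); g=np.r_[O+R@(np.array([bx,by])/1000),z/1000]-s['eef_pos']
    t=Ro.from_euler('z',yaw+YAW)*Ro.from_euler('x',np.pi)
    print('row',(T.inv().apply(g)*1000).round(1),(T.inv()*t).as_rotvec().round(3))
E
python3 - <<'E'
from h import *
W=np.load('pics/W1.npy'); p=cv2.imread('pics/top1.png')[:,:,::-1].copy()
rail_bay(p,W)
B=bay(W)*1000
for nm,(v0,v1,u0,u1,z) in dict(post=(232,255,292,312,.045),vial=(248,272,345,368,.045),car=(130,195,160,225,.04),pen=(180,205,88,158,.004)).items():
    m=(W[v0:v1,u0:u1,2]>z)&(W[v0:v1,u0:u1,2]<.1); q=B[v0:v1,u0:u1][m]; print(nm,q.min(0).round(),q.max(0).round())
tcp()
E
```

```text
rail centre [-103.9  121.5] theta 0.244 size [ 16.2 225.9] n 951
 post end [-72.5  -4.7] free end [-135.2  247.7]
post [-68. -96.] [-48. -78.]
vial [ -96. -199.] [ -71. -173.]
car [41. 81.] [127. 168.]
pen [ 20. 206.] [ 51. 333.]
t 0.1 tcp bay mm [-236.1 -667.9] z 230.2 tool-x yaw bay 0.5595 F [ 0.7 -0.4 -0.2] op 85.4
```

```bash
python3 - <<'E'
from h import *
W=np.load('pics/W1.npy'); p=cv2.imread('pics/top1.png')[:,:,::-1].copy();h=cv2.cvtColor(p,cv2.COLOR_RGB2HSV)
B=bay(W)*1000
for u,v in [(110,281),(113,280),(118,280),(124,279),(130,277),(244,254),(247,253),(249,253),(251,252)]: print(u,v,B[v,u].round(1),(W[v,u,2]*1000).round(1),h[v,u])
# ray-cast ends at z=26
c=get_calibration('top');M=c['cam_to_world']
for u,v in [(112,281),(248.7,253)]:
    r=M[:3,:3]@[(u-c['cx'])/c['fx'],(v-c['cy'])/c['fy'],1]; t=(.026-M[2,3])/r[2]; print(bay((M[:3,3]+t*r))*1000)
tcp(); go(-180,90,100,.14)
E
```

```text
110 281 [-138.9  263.5] 24.2 [ 11  75 149]
113 280 [-136.9  258.1] 24.4 [126  50 127]
118 280 [-136.5  249.3] 23.4 [126  53 124]
124 279 [-134.4  237.9] 24.8 [178  42 109]
130 277 [-130.4  227.7] 23.6 [117  81 133]
244 254 [-81.1  19.3] 25.4 [110 139 145]
247 253 [-79.1  13.8] 25.3 [110 146 150]
249 253 [-77.6  11.3] 10.9 [  4  54 109]
251 252 [-74.4   8.6] -1.5 [ 17 158 216]
[-138.74137447  259.00110555]
[-79.03172157  10.59442386]
t 0.1 tcp bay mm [-236.1 -667.9] z 230.2 tool-x yaw bay 0.5595 F [ 0.7 -0.4 -0.2] op 85.4
row [ 449.8 -612.3  131.4] [-0.002  0.     0.419]
```

Corrected rail ends: about (-138,260) and (-78,10) in bay coordinates, 257 long against 260 nominal. The post centre is (-58,-87), as specified. Next I'll move above the robot side of the rail, with the open fingers as a wide pusher.

jog_arm([
  [[486,-643,0,0,0,0.42,85],[486,-643,0,0,0,0.42,85],[486,-643,0,0,0,0.42,85],[486,-643,0,0,0,0.42,85],[486,-643,0,0,0,0.42,85],[486,-643,0,0,0,0.42,85],[486,-643,0,0,0,0.42,85],[486,-643,0,0,0,0.42,85],[486,-643,0,0,0,0.42,85],[486,-643,0,0,0,0.42,85],[486,-643,0,0,0,0.42,85],[486,-643,0,0,0,0.42,85]],
])

```text
t: 1.6
eef_pos: [0.4309, 0.1479, 0.2312]
orientation: [0.0, 1.0, 0.01, 0.0]
ft_force: [1.2, -0.5, 0.2]
opening: 0.0849
grasp_force: 0.0
```

```bash
sed -i "s/(h\[...,0\]<135)&(h\[...,1\]>60)/(h[...,0]<178)\&(h[...,1]>38)/; s|print('rail centre'|t=q*1000@a if 0 else (q*1000)@a; c=np.array(c); c=c+a*(t.min()-1+130-c@a); print('rail centre (anchored post end)'|" h.py
python3 - <<'E'
from h import *
W=np.load('pics/W1.npy'); p=cv2.imread('pics/top1.png')[:,:,::-1].copy()
rail_bay(p,W); tcp(); go(-168,135,90,.14); go(-168,135,-5,.14)
E
```

```text
rail centre (anchored post end) [-107.7  136.8] theta 0.243 size [ 16.2 258.1] n 1079
 post end [-76.4  10.6] free end [-138.9  263. ]
t 1.6 tcp bay mm [-170.6   80.8] z 231.2 tool-x yaw bay 0.14 F [ 1.2 -0.5  0.2] op 84.9
row [ 10.1 -53.3 141.2] [ 0.    -0.001  0.   ]
row [ 10.1 -53.3 236.2] [ 0.    -0.001  0.   ]
```

jog_arm([
  [[10,-54,50,0,0,0,85],[10,-54,110,0,0,0,85],[10,-54,165,0,0,0,85],[10,-54,205,0,0,0,85],[10,-54,220,0,0,0,85],[10,-54,230,0,0,0,85],[10,-54,235,0,0,0,85],[10,-54,235,0,0,0,85]],
])

```text
t: 2.6
eef_pos: [0.4411, 0.2002, -0.0026]
orientation: [-0.0, 1.0, 0.01, 0.001]
ft_force: [0.3, 0.5, -0.5]
opening: 0.0853
grasp_force: 0.0
```

```bash
python3 - <<'E'
from h import *
tcp(); p,d=snap('scene','s2'); p,d=snap('top','t2');rail_bay(p,world('top',d)); go(-86,133,-5,.14)
a=cv2.imread('pics/s2.png')[80:280,200:420]; b=cv2.imread('pics/t2.png')[150:350,80:380]
cv2.imwrite('pics/m2.png',cv2.resize(np.hstack([a,b]),None,fx=1.5,fy=1.5,interpolation=2))
E
```

```text
t 2.6 tcp bay mm [-166.8  134. ] z -2.6 tool-x yaw bay 0.1394 F [ 0.3  0.5 -0.5] op 85.3
rail centre (anchored post end) [-107.7  136.8] theta 0.243 size [ 16.2 150.7] n 633
 post end [-76.4  10.6] free end [-139.1  262.9]
row [79.9 12.2  2.7] [-0.001 -0.002 -0.001]
```

View pics/m2.png

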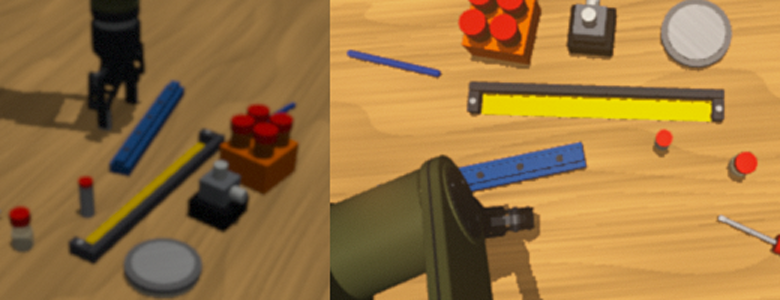

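Fingers are low on the robot side of the rail, clear of everything. Now I'll push it sideways toward the fence, to align it at 0.14.

jog_arm([
  [[8,1,2,0,0,0,85],[16,2,2,0,0,0,85],[24,4,2,0,0,0,85],[32,5,2,0,0,0,85],[40,6,2,0,0,0,85],[48,7,2,0,0,0,85],[55,8,2,0,0,0,85],[61,9,2,0,0,0,85],[66,10,2,0,0,0,85],[70,11,2,0,0,0,85],[72,11,2,0,0,0,85],[72,11,2,0,0,0,85]],
])

```text
t: 4.2
eef_pos: [0.5126, 0.1903, -0.0057]
orientation: [0.0, 1.0, 0.01, 0.0]
ft_force: [-0.6, -0.7, -0.9]
opening: 0.0849
grasp_force: 0.3
```

```bash
python3 - <<'E'
from h import *
tcp(); p,d=snap('top','t3');rail_bay(p,world('top',d)); go(-86,133,-5,.14)
E
```

```text
t 4.2 tcp bay mm [-94.6 132.6] z -5.7 tool-x yaw bay 0.1394 F [-0.6 -0.7 -0.9] op 84.9
rail centre (anchored post end) [-66.9 134.2] theta 0.138 size [ 16.  121.6] n 448
 post end [-49.1   5.4] free end [-84.8 263. ]
row [ 8.6  0.9 -0.6] [ 0.    -0.001 -0.001]
```

jog_arm([
  [[3,0,0,0,0,0,85],[6,1,0,0,0,0,85],[9,1,0,0,0,0,85],[11,1,0,0,0,0,85],[11,1,0,0,0,0,85],[0,0,0,0,0,0,85],[-15,0,0,0,0,0,85],[-40,0,-10,0,0,0,40],[-40,0,-60,0,0,0,0],[-40,0,-110,0,0,0,0]],
])

```text
t: 5.5
eef_pos: [0.4703, 0.1894, 0.1047]
orientation: [0.0, 1.0, 0.01, -0.001]
ft_force: [0.7, 0.1, 0.4]
opening: 0.0317
grasp_force: 0.0
```

```bash
python3 - <<'E'
from h import *
tcp(); p,d=snap('top','t4');c,a=rail_bay(p,world('top',d)); e=c+a*(130+32)
print(e); go(*e,100,.138); go(*e,6,.138)
E
```

```text
t 5.5 tcp bay mm [-136.5  126.7] z 104.7 tool-x yaw bay 0.14 F [0.7 0.1 0.4] op 31.7
rail centre (anchored post end) [-55.7 134.6] theta 0.138 size [ 16.4 186.3] n 772
 post end [-37.8   5.8] free end [-73.6 263.4]
[-77.99744828 295.07138091]
row [  76.2 -157.1   14.4] [-0.003 -0.011  0.002]
row [  75.1 -156.8  108.4] [-0.003 -0.011  0.002]
```

jog_arm([
  [[20,-50,0,0,0,0,0],[40,-105,0,0,0,0,0],[76,-157,10,0,0,0,0],[76,-157,60,0,0,0,0],[76,-157,90,0,0,0,0],[76,-157,99,0,0,0,0],[76,-157,99,0,0,0,0]],
])

```text
t: 6.42
eef_pos: [0.5447, 0.3479, 0.0053]
orientation: [0.0, 1.0, 0.01, -0.0]
ft_force: [-0.1, -0.7, 0.2]
opening: 0.0001
grasp_force: 0.0
```

```bash
python3 - <<'E'
from h import *
tcp(); p,d=snap('top','t5');c,a=rail_bay(p,world('top',d)); go(*(c+a*150),6,.138)
E
```

```text
t 6.42 tcp bay mm [-81.5 293. ] z 5.3 tool-x yaw bay 0.1395 F [-0.1 -0.7  0.2] op 0.1
rail centre (anchored post end) [-55.9 134.7] theta 0.139 size [ 16.5 254.1] n 1028
 post end [-37.9   6. ] free end [-73.9 263.5]
row [ 2.5 10.7  0.6] [-0.001 -0.002  0.001]
```

jog_arm([
  [[3,4,0,0,0,0,0],[3,10,0,0,0,0,0],[3,17,0,0,0,0,0],[3,24,0,0,0,0,0],[3,31,0,0,0,0,0],[3,38,0,0,0,0,0],[3,45,0,0,0,0,0],[3,52,0,0,0,0,0],[3,59,0,0,0,0,0],[3,65,0,0,0,0,0],[3,68,0,0,0,0,0],[3,68,0,0,0,0,0]],
])

```text
t: 7.98
eef_pos: [0.5492, 0.2794, 0.0049]
orientation: [0.001, 1.0, 0.01, -0.0]
ft_force: [-0.4, 0.7, -0.1]
opening: 0.0006
grasp_force: 0.3
```

```bash
python3 - <<'E'
from h import *
tcp(); p,d=snap('top','t6');c,a=rail_bay(p,world('top',d)); print('x at post',c[0]-(c[1]+87)*-a[0]/a[1]*-1)
E
```

```text
t 7.97 tcp bay mm [-68.9 225.5] z 4.9 tool-x yaw bay 0.1394 F [-0.4  0.7 -0.1] op 0.6
rail centre (anchored post end) [-49.2  83.7] theta 0.14 size [ 16.4 253.8] n 963
 post end [-31. -45.] free end [-67.4 212.4]
x at post -25.09670163107655
```

jog_arm([
  [[0,5,0,0,0,0,0],[0,12,0,0,0,0,0],[0,19,0,0,0,0,0],[0,26,0,0,0,0,0],[0,33,0,0,0,0,0],[0,40,0,0,0,0,0],[0,47,0,0,0,0,0],[0,54,0,0,0,0,0],[0,61,0,0,0,0,0],[0,67,0,0,0,0,0],[0,70,0,0,0,0,0],[0,70,0,0,0,0,0]],
])

```text
t: 9.52
eef_pos: [0.551, 0.2098, 0.0054]
orientation: [0.0, 1.0, 0.01, 0.0]
ft_force: [-0.4, -0.1, 0.2]
opening: -0.0002
grasp_force: 0.0
```

```bash
python3 - <<'E'
from h import *
tcp(); p,d=snap('top','t7');c,a=rail_bay(p,world('top',d))
cv2.imwrite('pics/c7.png',cv2.resize(cv2.imread('pics/t7.png')[140:300,140:400],None,fx=3,fy=3,interpolation=2))
E
```

```text
t 9.53 tcp bay mm [-58.8 156.6] z 5.4 tool-x yaw bay 0.1394 F [-0.4 -0.1  0.2] op -0.2
rail centre (anchored post end) [-39.5  14.9] theta 0.138 size [ 16.5 245.4] n 963
 post end [ -21.6 -113.8] free end [-57.3 143.7]
```

View pics/c7.png

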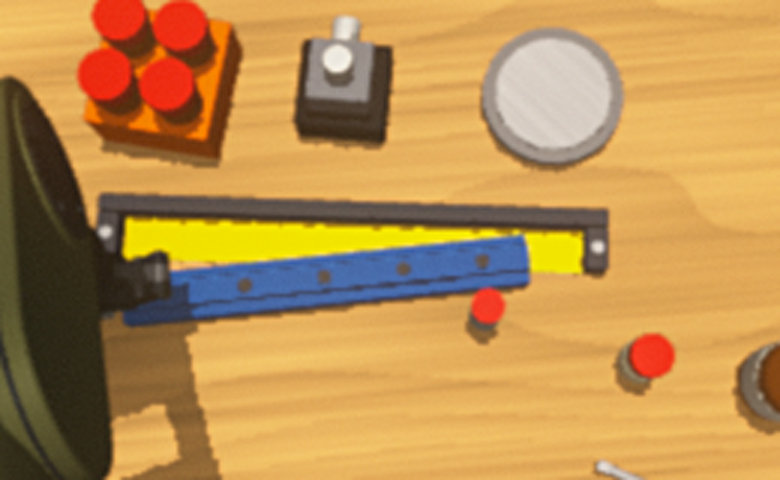

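The post-side end is behind the post, between the post at (302,243) and the fence, with clearance both sides. I'll push about 14 mm more to centre it, then back off.

jog_arm([
  [[0,5,0,0,0,0,0],[0,10,0,0,0,0,0],[0,13,0,0,0,0,0],[0,15,0,0,0,0,0],[0,15,0,0,0,0,0],[0,8,0,0,0,0,0],[0,-5,0,0,0,0,0],[0,-5,-40,0,0,0,0],[0,-5,-90,0,0,0,0],[-30,20,-95,0,0,0.07,85],[-70,70,-95,0,0,0.14,85],[-70,70,-95,0,0,0.14,85]],
])

```text
t: 11.08
eef_pos: [0.4789, 0.1374, 0.0987]
orientation: [0.001, 0.998, -0.061, -0.002]
ft_force: [-0.9, -0.2, 0.2]
opening: 0.0543
grasp_force: 0.0
```

```bash
python3 - <<'E'
from h import *
tcp(); p,d=snap('top','t8');c,a=rail_bay(p,world('top',d)); go(-118,65,-5,0)
E
```

```text
t 11.07 tcp bay mm [-121.8   76.1] z 98.7 tool-x yaw bay -0.0022 F [-0.9 -0.2  0.2] op 54.3
rail centre (anchored post end) [-37.6   1.5] theta 0.137 size [ 16.5 217.2] n 894
 post end [ -19.8 -127.3] free end [-55.4 130.2]
row [  2.   12.2 104.8] [ 0.     0.001 -0.001]
```

jog_arm([
  [[2,15,30,0,0,0,85],[2,15,70,0,0,0,85],[2,15,95,0,0,0,85],[2,15,104,0,0,0,85],[8,15,104,0,0,0,85],[16,15,104,0,0,0,85],[24,15,104,0,0,0,85],[32,15,104,0,0,0,85],[39,15,104,0,0,0,85],[45,15,104,0,0,0,85],[49,15,104,0,0,0,85],[50,15,104,0,0,0,85]],
])

```text
t: 12.62
eef_pos: [0.5301, 0.1179, -0.0039]
orientation: [-0.0, 0.998, -0.06, -0.0]
ft_force: [-2.3, 0.2, 0.2]
opening: 0.0852
grasp_force: 0.7
```

```bash
python3 - <<'E'
from h import *
tcp(); p,d=snap('top','t9');c,a=rail_bay(p,world('top',d)); go(-43.5,65,-5,0)
E
```

```text
t 12.62 tcp bay mm [-68.6  62.9] z -3.9 tool-x yaw bay -0.0006 F [-2.3  0.2  0.2] op 85.2
rail centre (anchored post end) [-33.   -0.8] theta 0.071 size [ 16.7 157.6] n 653
 post end [ -23.8 -130.5] free end [-42.2 128.8]
row [25.  -2.2  1.2] [-0.     0.    -0.001]
```

jog_arm([
  [[4,0,1,0,0,0,85],[8,0,1,0,0,0,85],[12,0,1,0,0,0,85],[16,0,1,0,0,0,85],[19,0,1,0,0,0,85],[21,0,1,0,0,0,85],[23,0,1,0,0,0,85],[23,0,1,0,0,0,85]],
])

```text
t: 13.68
eef_pos: [0.553, 0.115, -0.0048]
orientation: [0.0, 0.998, -0.06, -0.0]
ft_force: [-1.2, -1.0, -0.3]
opening: 0.0851
grasp_force: 0.8
```

```bash
python3 - <<'E'
from h import *
tcp(); p,d=snap('top','t10');c,a=rail_bay(p,world('top',d))
E
```

```text
t 13.68 tcp bay mm [-45.5  62.7] z -4.8 tool-x yaw bay -0.0005 F [-1.2 -1.  -0.3] op 85.1
rail centre (anchored post end) [-18.6  -2.4] theta -0.02 size [156.7  16.6] n 612
 post end [ -21.2 -132.4] free end [-16.  127.6]
```

jog_arm([
  [[1,0,0,0,0,0,85],[2,0,0,0,0,0,85],[2.5,0,0,0,0,0,85],[3,0,0,0,0,0,85],[3,0,0,0,0,0,85]],
])

```text
t: 14.35
eef_pos: [0.5552, 0.1147, -0.0048]
orientation: [0.0, 0.998, -0.06, -0.001]
ft_force: [-5.7, -1.1, 3.1]
opening: 0.0848
grasp_force: 2.9
```

```bash
python3 - <<'E'
from h import *
tcp(); p,d=snap('top','t11');c,a=rail_bay(p,world('top',d))
cv2.imwrite('pics/c11.png',cv2.resize(cv2.imread('pics/t11.png')[180:280,160:360],None,fx=4,fy=4,interpolation=2))
E
```

```text
t 14.35 tcp bay mm [-43.3  62.7] z -4.8 tool-x yaw bay -0.0003 F [-5.7 -1.1  3.1] op 84.8
rail centre (anchored post end) [-16.1  -0.4] theta -0.0 size [154.7  16.4] n 588
 post end [ -16.1 -130.4] free end [-16.1 129.6]
```

View pics/c11.png

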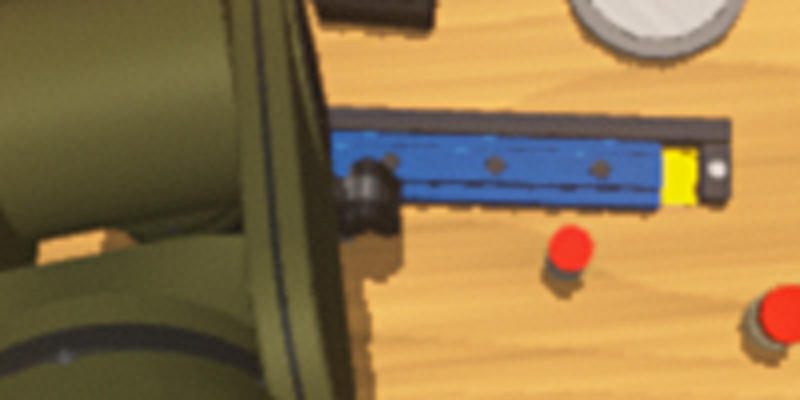

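The rail lies flush along the fence: x = -16.1, y ≈ 0, angle 0, with its post end at crop (660,170) clear of the block. I'll back off, raise and check.

jog_arm([
  [[-4,0,0,0,0,0,85],[-15,0,0,0,0,0,85],[-40,0,0,0,0,0,85],[-50,0,-40,0,0,0,85],[-80,0,-95,0,0,0,85],[-100,20,-150,0,0,0,85],[-100,20,-150,0,0,0,85],[-100,20,-150,0,0,0,85]],
])

```text
t: 15.4
eef_pos: [0.4541, 0.107, 0.1455]
orientation: [-0.0, 0.998, -0.06, 0.001]
ft_force: [-0.3, 0.0, -0.9]
opening: 0.0852
grasp_force: 0.0
```

```bash
python3 - <<'E'
from h import *
tcp(); p,d=snap('top','t12');c,a=rail_bay(p,world('top',d))
cv2.imwrite('pics/c12.png',cv2.resize(cv2.imread('pics/t12.png')[120:340,80:440],None,fx=2,fy=2,interpolation=2))
E
```

```text
t 15.4 tcp bay mm [-142.7   43. ] z 145.5 tool-x yaw bay -0.0005 F [-0.3  0.  -0.9] op 85.2
rail centre (anchored post end) [-16.   -0.5] theta 0.0 size [ 16.5 255.5] n 1028
 post end [ -16.  -130.5] free end [-16.  129.5]
```

View pics/c12.png

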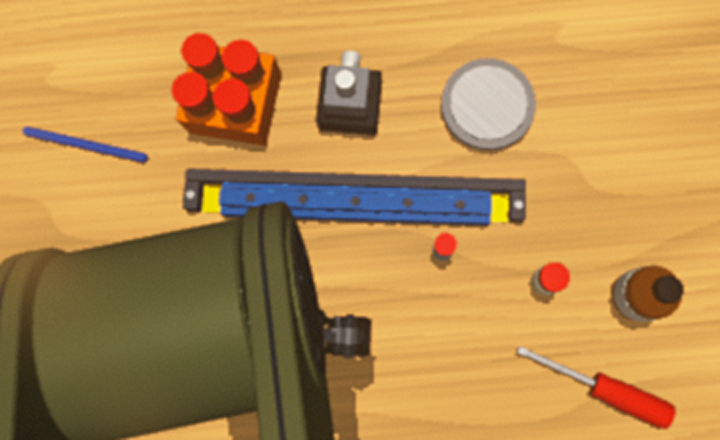

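The rail (crop 220–490, row ~203) lies flat in the bay between the blocks. The other items are where they were, and the arm is clear.

```bash
python3 -c "
from station import *
print(sign_off())"
```

```text
the job is handed in; nothing more can be done
None
```

The rail is parked flat against the back fence, centred between the end blocks (x = -16 mm, y ≈ 0), post-side end in first; nothing else was moved, and I handed the job in at about 15 s.

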